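# Nest the drained tapered cups on the drip tray

### The job

Washed cups stand upside down on the worktop. Nest the four tapered ones, still upside down, in the middle of the round grey drip tray: the smallest first, then each next larger one over it, so that every cup's mouth sits flat on the tray's floor. Leave the two straight-sided cups where they are.

Things in the scene. Friction and masses are not known exactly. Their poses are not given: they have to be found in the camera images.
- tray: Shallow round grey drip tray, fixed to the worktop where it stands, 140 mm across and 8 mm high; inside a 3 mm wide lip it has a flat floor 134 mm across, whose top is 4 mm above the worktop. Origin: the centre of its underside, on the worktop; z up.
- cup1_center (a point): The smallest tapered cup: white plastic, hollow, upside down (mouth below, closed end up). 56 mm high, 40 mm across the mouth, 30 mm across the closed end, wall 2 mm, end 3 mm thick, about 25 g. This point: on its axis, half-way up; z up. Round: yaw means nothing.
- cup2_center (a point): The second smallest tapered cup: white plastic, hollow, upside down (mouth below, closed end up). 70 mm high, 55 mm across the mouth, 42 mm across the closed end, wall 2 mm, end 3 mm thick, about 40 g. This point: on its axis, half-way up; z up. Round: yaw means nothing. Fits over cup1 with about 3 mm play all round and 11 mm above.
- cup3_center (a point): The second largest tapered cup: white plastic, hollow, upside down (mouth below, closed end up). 84 mm high, 70 mm across the mouth, 54 mm across the closed end, wall 2 mm, end 3 mm thick, about 60 g. This point: on its axis, half-way up; z up. Round: yaw means nothing. Fits over cup2 with about 3 mm play all round and 11 mm above.
- cup4_center (a point): The largest tapered cup: white plastic, hollow, upside down (mouth below, closed end up). 98 mm high, 85 mm across the mouth, 65 mm across the closed end, wall 2 mm, end 3 mm thick, about 80 g. This point: on its axis, half-way up; z up. Round: yaw means nothing. Fits over cup3 with about 3 mm play all round and 11 mm above.
- jar1_center (a point): A straight-sided cup (no taper) of the same white plastic, upside down, 44 mm across and 62 mm high; it stays where it is. This point: on its axis, half-way up. Round, so its yaw means nothing.
- jar2_center (a point): A straight-sided cup (no taper) of the same white plastic, upside down, 60 mm across and 78 mm high; it stays where it is. This point: on its axis, half-way up. Round, so its yaw means nothing.
Mind the look-alikes: they are no part of the job. What is shaped like the part that bears cup3_center but green is not meant.

How it is judged:
By the outcome, as a careful person would: the job done as asked, in the order asked, and still so for the second after the job is handed in, with the robot touching nothing.
It also fails if it takes over 120 s, if anything falls off the work surface, if the arm or the gripper's body presses on something with over 40 N, if the wrist force passes 120 N, or if a joint passes its speed limit or range.

### The arm

A 7-joint arm with a two-finger parallel gripper is mounted at the origin on a cart in front of the work surface, level with it; the furniture and walls round the work are solid. World frame = base frame: x ahead of the robot, y to its left, z up, the work surface at z = 0. Lengths are in mm, angles in rad, forces in N, time in s.
With the tool pointing down it reaches from about 400 to 750 mm from the base axis. Payload 19.5 kg.
Tool frame: the origin (TCP) lies midway between the tips of the shut fingers; the grasp point (between the pads) lies 19 mm behind it; z points along the fingers, y is the line along which they close (so a half turn about z gives the same grasp; the last joint's range is limited). The gripper opens to 85 mm and grips with 20 to 120 N. Pads are 22 mm wide; open, the fingers measure 114 mm over their backs; the gripper's body (76 mm by 85 mm) begins 54 mm behind the grasp point. The pads swing forward as they close: fully open they stand 13 mm farther back than shut.
Start: joints at [-1.143, 0.707, -0.028, 1.485, 0.022, 0.951, -0.075], TCP at [260.291, 512.683, 231.268] pointing down, gripper open.
Joint ranges: [-2.71, 2.71], [-0.32, 2.16], [-1.57, 1.52], [0, 2.45], [-1.46, 4.6], [0, 2.02], [-2.83, 2.83]. Speed limits (rad/s): [1.89, 1.89, 2.57, 2.57, 3.01, 3.01, 3.01].

### API

Orientations are given as a rotation vector (axis times angle).
In Python, from workcell import r gives the robot as it stands.
- The arm moves only by the shell command python3 -m pendant 'ROWS' [OPENING]. ROWS is JSON, a list of rows, each an object with "slide": the shift along the tool's x, y, z in cm, a list of three; "twist": the turn, a rotation vector about the tool's x, y, z in rad, a list of three. A call has 1 to 12 rows; each row shifts and turns the commanded pose from where the row before left it, along the tool's axes as they then stand; what a row does not reach is not made up. A row lasts 1/10 s, in which the tool goes at most 50 mm and 8.59 degrees, less where a joint would pass 70% of its speed; a pose out of reach is approached as far as the arm can. A call with a gripper value outside its range is refused whole. OPENING is the closure, from -1 (fully open) to 1 (shut), so that 0 is half open, set as the call begins (- or left out, the last holds). The fingers move at their own pace and stop on an object; the grip force is fixed at half the most. Time passes only in rows, so rows that do not move let the fingers close. It gives the time, the measured TCP pose, the force, the opening and the grip force at its end, in the units of the state.
- r.read_state(): the state, without advancing time (a new reading comes with each control period).
- r.capture(name): name is "side" or "top"; returns (picture, depth): 480x640x3 uint8, blue, green, red; 480x640 float32, mm along the optical axis (not along the pixel's ray), 0 where there is no reading.
- r.camera_info(name): a dict with "intrinsics" (3x3 intrinsics, pixels), "world_to_cam" (4x4, takes a point from world to camera coordinates). Camera axes: x right, y up, looking along -z (the intrinsics and any distortion apply to the point x, -y, -z); pixel columns grow to the right and rows downward; lengths in mm; the calibration is good to about 2 mm. A picture is of the moment at which its call begins. camera_info takes no time and is no camera call.
- r.hand_in(): hands the job in; it is judged then, once.
Trained networks look in the newest picture that a camera, given by its name, has taken for a name from the list of things; names that differ only in an ending like _2 or _b are one class to them, and where a whole thing is asked for, a point or a joint stands for the part that bears it (a point fixed in the world has none). Each returns a list of dicts, best first, with "p" (0 to 1); they miss things now and then, are a little off and sometimes report something else, mostly with a low value. They report only what shows in the picture. A call takes as long as a camera call. They do not tell look-alikes from the thing itself.
- r.find_in(camera, target): "point" ([x, y, z] in mm, in world coordinates, good to about 4 mm: the middle of the surface that is visible of it).
- r.landmark_of(camera, target): "point" ([x, y, z] in mm, in world coordinates, good to about 4 mm: a listed point, or the origin of a listed thing).
The state is a dict: "time_s": time; "qpos": joint angles; "joint_vel": joint speeds; "effort": joint torques, N m; "eef_pos": TCP position; "orientation": TCP orientation; "ft_force": force on the tool from outside, world axes, zero at the start; "moment": the same for the moment, N m; "opening": opening from 0.0 (shut) to 1.0 (fully open); "finger_force": force on a finger pad.
Only numpy, scipy, OpenCV 4.12 (cv2) and the standard library are available. Lean on these libraries where they do the work, as an engineer would, in place of code of your own. Each camera call takes 0.05 s, during which the arm holds its last target. There are 200 camera calls.

## Working session

There is one attempt and no reset: what is moved stays moved. The work goes in short steps, Python scripts to look and compute and a shell command to move; the robot and the scene stay as the last step left them, time stands still between calls to the robot, and variables do not carry over. Pictures are saved under pics/ and viewed, at most 14 in all, crops included, and the job is handed in when it is done.

```bash
mkdir -p pics; ls; python3 - <<'E'
from workcell import r
import cv2
for c in ("top","side"):
    p,d=r.capture(c); cv2.imwrite(f"pics/{c}0.png",p)
    i=r.camera_info(c); print(c,i["intrinsics"],i["world_to_cam"])
    for t in ["tray"]+[f"cup{k}_center" for k in (1,2,3,4)]+["jar1_center","jar2_center"]:
        print(t,[( [round(v) for v in e["point"]],round(e["p"],2)) for e in r.landmark_of(c,t)])
s=r.read_state();print(s)
E
```

```text
pics
top [[559.70248741   0.         323.82651055]
 [  0.         559.70248741 244.22467749]
 [  0.           0.           1.        ]] [[-6.05717452e-03 -9.99652416e-01 -2.56584969e-02 -2.42165001e+02]
 [ 9.95521784e-01 -8.44883869e-03  9.41541053e-02 -5.33569934e+02]
 [-9.43381634e-02 -2.49732848e-02  9.95226932e-01 -9.13468958e+02]
 [ 0.00000000e+00  0.00000000e+00  0.00000000e+00  1.00000000e+00]]
tray [([419, -212, 1], 0.72)]
cup1_center [([511, -479, 30], 0.83)]
cup2_center [([614, -329, 39], 0.55), ([415, -210, 3], 0.55)]
cup3_center [([388, -479, 47], 0.95), ([381, -363, 44], 0.92)]
cup4_center [([708, -80, 52], 0.83)]
jar1_center [([468, -42, 30], 0.92)]
jar2_center [([566, -202, 39], 0.57)]
side [[444.22058503   0.         316.77609584]
 [  0.         444.22058503 248.67448338]
 [  0.           0.           1.        ]] [[ 9.86817915e-01 -1.61431152e-01  1.14186313e-02 -5.67276604e+02]
 [ 7.47497046e-02  5.17245219e-01  8.52566634e-01  4.51710254e+01]
 [-1.43537046e-01 -8.40474489e-01  5.22493780e-01 -1.05144810e+03]
 [ 0.00000000e+00  0.00000000e+00  0.00000000e+00  1.0000
[... 322 characters left out ...]
[-1.1427204 ,  0.70647265, -0.02760576,  1.48460133,  0.02200095,
        0.95088222, -0.07550987]), 'joint_vel': array([-2.00694120e-04, -4.02264416e-05, -1.58977305e-04,  5.59666281e-04,
        9.02933603e-04, -1.62736713e-03,  5.71981404e-04]), 'effort': array([-2.33060433e-03, -8.82964039e+01,  1.23298634e+00, -2.36384511e+01,
        1.69116474e-02,  1.69245293e-03, -5.16449484e-05]), 'eef_pos': array([260.28086623, 512.69570956, 231.28333577]), 'orientation': array([-7.31188246e-01, -3.05529474e+00,  9.09352636e-05]), 'ft_force': array([-0.17203083, -0.62292316,  0.09807737]), 'moment': array([ 0.00983906, -0.0219835 ,  0.00571318]), 'finger_force': 0.0, 'opening': 1.0032894605721092}
```

View pics/top0.png

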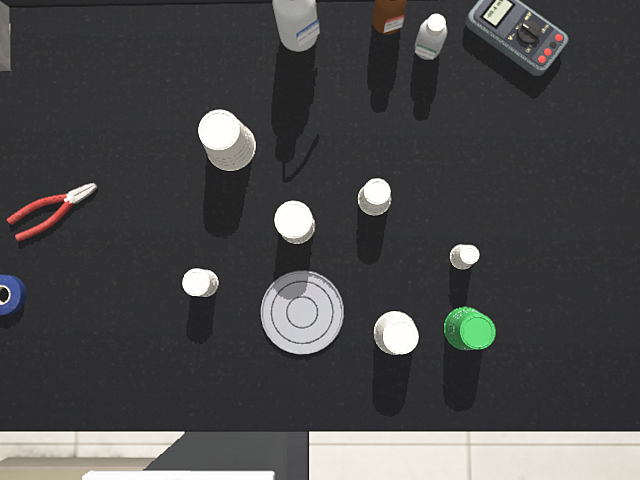

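View pics/side0.png

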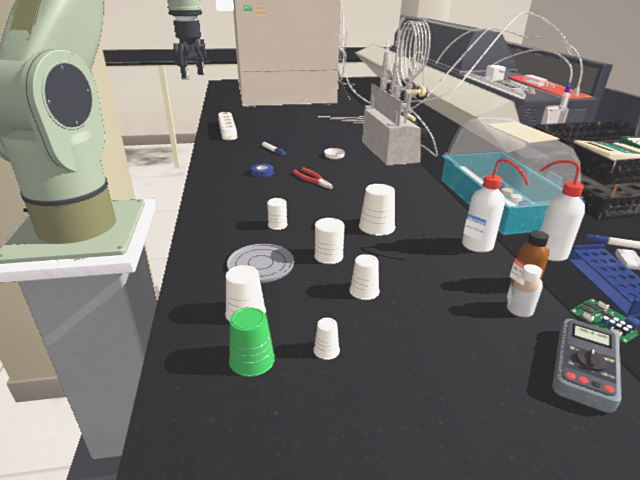

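Top view: tray at pixel (302,312), cup1 (464,257), cup2 (375,197), cup4 (227,140); straight jars at (295,222) and (200,283). There are two cup3 candidates: white at (397,333) and green at (470,328). The white one is meant, since green is ruled out. Next I'll refine all the positions by cone fits and make the confirming crop.

```bash
cat > h.py <<'E'
import numpy as np, cv2
from scipy.optimize import least_squares
from workcell import r
CUP={1:(56,40,30),2:(70,55,42),3:(84,70,54),4:(98,85,65)}
def cloud(c):
    p,d=r.capture(c); i=r.camera_info(c); K=i["intrinsics"]; M=np.linalg.inv(i["world_to_cam"])
    v,u=np.mgrid[:480,:640]
    P=np.stack([(u-K[0,2])/K[0,0]*d,-(v-K[1,2])/K[1,1]*d,-d],-1)@M[:3,:3].T+M[:3,3]
    P[d<=0]=np.nan
    return p,P
def fit(P,xy,h,dm,dt,zb=0,rad=None,lo=8):
    Q=P.reshape(-1,3); Q=Q[np.isfinite(Q).all(1)]
    Q=Q[(np.hypot(*(Q[:,:2]-xy).T)<(rad or dm/2+15))&(Q[:,2]>zb+lo)&(Q[:,2]<zb+h-5)]
    f=lambda s:np.hypot(Q[:,0]-s[0],Q[:,1]-s[1])-(dm-(dm-dt)*(Q[:,2]-zb)/h)/2
    s=least_squares(f,xy,loss="soft_l1"); return s.x.round(1),len(Q),np.median(abs(f(s.x))).round(1)
E
python3 - <<'E'
from h import *
C={1:(510,-479),2:(614,-330),3:(382,-365),4:(708,-81)}
for c in("top","side"):
    p,P=cloud(c)
    for k in C:
        print(c,k,fit(P,np.array(C[k],float),*CUP[k]))
        m=np.hypot(P[...,0]-C[k][0],P[...,1]-C[k][1])<CUP[k][1]/2
        T=P[m]; T=T[T[:,2]>CUP[k][0]-4]; print("   top",T.mean(0).round(1),len(T),"z95",np.nanpercentile(P[m][:,2],95).round(1))
    m=(np.hypot(P[...,0]-418,P[...,1]+211)<85)&(P[...,2]<14)&(p.min(2)>75)
    cn=max(cv2.findContours(m.astype(np.uint8),0,1)[0],key=cv2.contourArea)
    T=P[cn[:,0,1],cn[:,0,0]]; s=least_squares(lambda s:np.hypot(T[:,0]-s[0],T[:,1]-s[1])-s[2],[418,-211,70],loss="soft_l1"); print("tray",s.x.round(1),np.median(T[:,2]))
    if c=="top": cv2.imwrite("pics/crop3.png",cv2.resize(p[200:390,340:520],None,fx=3,fy=3))
E
```

```text
top 1 (array([ 510.4, -478.7]), 197, np.float64(0.3))
   top [ 510.  -477.9   56.4] 289 z95 58.9
top 2 (array([ 611.5, -331.5]), 303, np.float64(0.2))
   top [ 610.5 -331.3   70.7] 550 z95 73.1
top 3 (array([ 383.3, -363.2]), 405, np.float64(0.2))
   top [ 383.6 -362.7   84.6] 1005 z95 86.9
top 4 (array([706.9, -82.6]), 1026, np.float64(0.4))
   top [705.9 -83.5  98.8] 1338 z95 100.8
tray [ 419.7 -207.9   69.5] 6.040269767595362
side 1 (array([ 511., -479.]), 499, np.float64(0.5))
   top [ 510.5 -482.3   56.2] 236 z95 57.5
side 2 (array([ 612.1, -331.9]), 700, np.float64(0.6))
   top [ 610.8 -336.2   70.3] 264 z95 71.5
side 3 (array([ 384.1, -363.5]), 943, np.float64(0.5))
   top [ 384.2 -367.8   84.2] 517 z95 85.4
side 4 (array([707.6, -83.3]), 1106, np.float64(0.9))
   top [705.8 -88.8  98.3] 299 z95 99.3
tray [ 421.8 -207.8   68.2] 4.733822770396387
```

```bash
python3 -m pendant '[{"slide":[0,0,0],"twist":[0,0,0.1376]},{"slide":[0,0,0],"twist":[0,0,0.1376]},{"slide":[0,0,0],"twist":[0,0,0.1376]},{"slide":[0,0,0],"twist":[0,0,0.1376]},{"slide":[0,0,0],"twist":[0,0,0.1376]},{"slide":[0,0,0],"twist":[0,0,0.1376]},{"slide":[0,0,0],"twist":[0,0,0.1376]},{"slide":[0,0,0],"twist":[0,0,0.1376]}]' -1
```

```text
time_s: 1.7
eef_pos: [260.2, 512.7, 231.3]
orientation: [-2.227, -2.215, -0.0]
ft_force: [-0.2, -0.7, 0.8]
opening: 1.001
finger_force: 0.0
```

View pics/crop3.png

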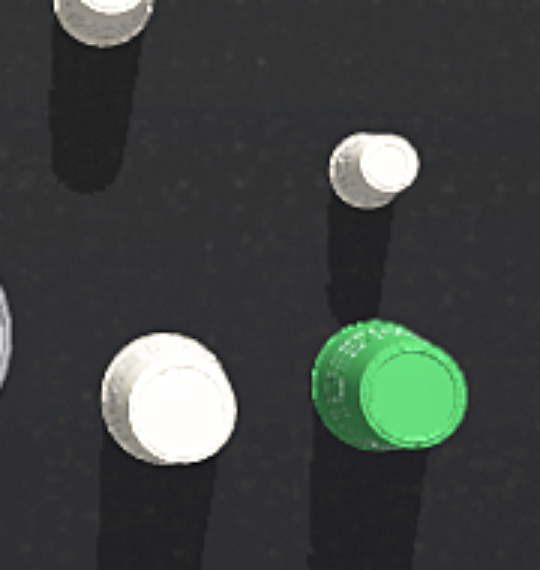

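The crop confirms it: the white cup3 is at the left and the green look-alike at the right. Tool x now points along world +y, and tool y along world +x.

```bash
python3 -m pendant '[{"slide":[-4.6,1.6,0],"twist":[0,0,0]},{"slide":[-4.6,1.6,0],"twist":[0,0,0]},{"slide":[-4.6,1.6,0],"twist":[0,0,0]},{"slide":[-4.6,1.6,0],"twist":[0,0,0]},{"slide":[-4.6,1.6,0],"twist":[0,0,0]},{"slide":[-4.6,1.6,0],"twist":[0,0,0]},{"slide":[-4.6,1.6,0],"twist":[0,0,0]},{"slide":[-4.6,1.6,0],"twist":[0,0,0]},{"slide":[-4.6,1.6,0],"twist":[0,0,0]},{"slide":[-4.6,1.6,0],"twist":[0,0,0]}]' -1; python3 -m pendant '[{"slide":[-4.6,0.8,0],"twist":[0,0,0]},{"slide":[-4.6,0.8,0],"twist":[0,0,0]},{"slide":[-4.6,0.8,0],"twist":[0,0,0]},{"slide":[-4.6,0.8,0],"twist":[0,0,0]},{"slide":[-4.6,0.8,0],"twist":[0,0,0]},{"slide":[-4.6,0.8,0],"twist":[0,0,0]},{"slide":[-4.6,0.8,0],"twist":[0,0,0]},{"slide":[-4.6,0.8,0],"twist":[0,0,0]},{"slide":[-4.6,0.8,0],"twist":[0,0,0]},{"slide":[-4.6,0.8,0],"twist":[0,0,0]},{"slide":[0,0,0],"twist":[0,0,0]}]' -1
```

```text
time_s: 2.7
eef_pos: [420.8, 50.8, 231.5]
orientation: [2.221, 2.222, 0.001]
ft_force: [1.7, 0.2, 0.4]
opening: 0.997
finger_force: 0.0
time_s: 3.8
eef_pos: [499.1, -412.9, 230.3]
orientation: [2.226, 2.215, -0.004]
ft_force: [-0.4, 1.3, -0.7]
opening: 1.0
finger_force: 0.0
```

```bash
python3 -m pendant '[{"slide":[-3.3,0.58,0],"twist":[0,0,0]},{"slide":[-3.3,0.58,0],"twist":[0,0,0]},{"slide":[0,0,4],"twist":[0,0,0]},{"slide":[0,0,4],"twist":[0,0,0]},{"slide":[0,0,4],"twist":[0,0,0]},{"slide":[0,0,0],"twist":[0,0,0]},{"slide":[0,0,0],"twist":[0,0,0]}]' -1
```

```text
time_s: 4.5
eef_pos: [512.4, -473.4, 112.5]
orientation: [2.221, 2.221, -0.0]
ft_force: [0.5, -0.1, 0.7]
opening: 1.002
finger_force: 0.0
```

```bash
python3 -m pendant '[{"slide":[-0.55,-0.17,0],"twist":[0,0,0]},{"slide":[0,0,3.3],"twist":[0,0,0]},{"slide":[0,0,3.3],"twist":[0,0,0]},{"slide":[0,0,3.2],"twist":[0,0,0]},{"slide":[0,0,0],"twist":[0,0,0]},{"slide":[0,0,0],"twist":[0,0,0]}]' -1
```

```text
time_s: 5.1
eef_pos: [510.9, -479.7, 15.5]
orientation: [2.22, 2.22, -0.0]
ft_force: [0.7, -1.0, 0.6]
opening: 1.002
finger_force: 0.0
```

```bash
python3 -m pendant '[{"slide":[0,0,0],"twist":[0,0,0]},{"slide":[0,0,0],"twist":[0,0,0]},{"slide":[0,0,0],"twist":[0,0,0]},{"slide":[0,0,0],"twist":[0,0,0]},{"slide":[0,0,0],"twist":[0,0,0]},{"slide":[0,0,0],"twist":[0,0,0]},{"slide":[0,0,0],"twist":[0,0,0]},{"slide":[0,0,0],"twist":[0,0,0]},{"slide":[0,0,0],"twist":[0,0,0]},{"slide":[0,0,0],"twist":[0,0,0]}]' 1
```

```text
time_s: 6.1
eef_pos: [510.7, -479.1, 14.6]
orientation: [2.22, 2.221, -0.0]
ft_force: [-2.3, 2.1, 13.5]
opening: 0.39
finger_force: 59.1
```

```bash
python3 -m pendant '[{"slide":[0,0,-2],"twist":[0,0,0]},{"slide":[0,0,-4],"twist":[0,0,0]},{"slide":[0,0,-4],"twist":[0,0,0]},{"slide":[0,0,-2],"twist":[0,0,0]},{"slide":[4,-1.3,0],"twist":[0,0,0]},{"slide":[4,-1.3,0],"twist":[0,0,0]},{"slide":[4,-1.3,0],"twist":[0,0,0]},{"slide":[4,-1.3,0],"twist":[0,0,0]},{"slide":[4,-1.3,0],"twist":[0,0,0]},{"slide":[4,-1.3,0],"twist":[0,0,0]},{"slide":[3.1,-1.2,0],"twist":[0,0,0]},{"slide":[0,0,0],"twist":[0,0,0]}]' 1;  python3 -m pendant '[{"slide":[0,0,0],"twist":[0,0,0]},{"slide":[0,0,0],"twist":[0,0,0]}]' 1
python3 - <<'E'
from h import *
p,P=cloud("top"); cv2.imwrite("pics/a1.png",p[150:450,150:550])
E
```

```text
time_s: 7.3
eef_pos: [419.7, -204.6, 133.9]
orientation: [-2.216, -2.225, -0.001]
ft_force: [0.7, -0.9, -1.0]
opening: 0.395
finger_force: 60.4
time_s: 7.5
eef_pos: [420.8, -209.1, 133.5]
orientation: [2.221, 2.22, -0.0]
ft_force: [-0.0, 1.0, 0.3]
opening: 0.396
finger_force: 60.3
```

View pics/a1.png

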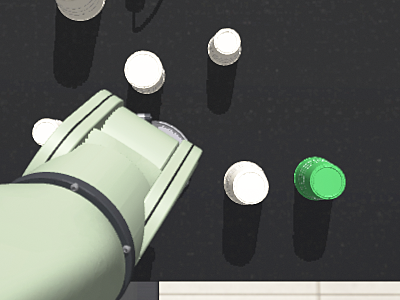

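Cup1 has left its spot, and the hand hides the tray at about (160,130) in the crop. I'll lower it.

```bash
python3 -m pendant '[{"slide":[0.1,0,3.5],"twist":[0,0,0]},{"slide":[0,0,3.5],"twist":[0,0,0]},{"slide":[0,0,3],"twist":[0,0,0]},{"slide":[0,0,1],"twist":[0,0,0]},{"slide":[0,0,0.3],"twist":[0,0,0]},{"slide":[0,0,0],"twist":[0,0,0]},{"slide":[0,0,0],"twist":[0,0,0]}]' 1
```

```text
time_s: 8.25
eef_pos: [420.9, -207.5, 21.4]
orientation: [2.22, 2.221, 0.001]
ft_force: [-1.3, 0.7, -0.1]
opening: 0.389
finger_force: 60.4
```

```bash
python3 -m pendant '[{"slide":[0,0,0.1],"twist":[0,0,0]},{"slide":[0,0,0.1],"twist":[0,0,0]},{"slide":[0,0,0],"twist":[0,0,0]},{"slide":[0,0,0],"twist":[0,0,0]}]' 1
```

```text
time_s: 8.65
eef_pos: [420.8, -207.3, 18.7]
orientation: [2.221, 2.221, 0.0]
ft_force: [0.2, 0.2, 6.0]
opening: 0.392
finger_force: 61.2
```

```bash
python3 -m pendant '[{"slide":[0,0,0],"twist":[0,0,0]},{"slide":[0,0,0],"twist":[0,0,0]},{"slide":[0,0,0],"twist":[0,0,0]},{"slide":[0,0,0],"twist":[0,0,0]},{"slide":[0,0,0],"twist":[0,0,0]},{"slide":[0,0,0],"twist":[0,0,0]},{"slide":[0,0,-3],"twist":[0,0,0]},{"slide":[0,0,-4],"twist":[0,0,0]},{"slide":[0,0,-4],"twist":[0,0,0]},{"slide":[-2.5,3.8,0],"twist":[0,0,0]},{"slide":[-2.5,3.8,0],"twist":[0,0,0]}]' -1; python3 -m pendant '[{"slide":[-2.5,3.8,0],"twist":[0,0,0]},{"slide":[-2.5,3.8,0],"twist":[0,0,0]},{"slide":[-2.4,3.9,0],"twist":[0,0,0]},{"slide":[0,0,0],"twist":[0,0,0]},{"slide":[0,0,0],"twist":[0,0,0]}]' -1
python3 - <<'E'
from h import *
for c in("top","side"):
    p,P=cloud(c); print(fit(P,np.array([420.5,-208.]),*CUP[1],zb=4),fit(P,np.array([612,-331.]),*CUP[2]))
E
```

```text
time_s: 9.75
eef_pos: [497.9, -257.8, 130.3]
orientation: [2.219, 2.221, 0.001]
ft_force: [-0.2, 0.1, -0.6]
opening: 1.0
finger_force: 0.0
time_s: 10.25
eef_pos: [602.7, -325.7, 127.3]
orientation: [-2.221, -2.22, 0.0]
ft_force: [-0.5, 0.2, -0.3]
opening: 1.003
finger_force: 0.0
(array([ 420.5, -208. ]), 0, np.float64(nan)) (array([ 612., -331.]), 0, np.float64(nan))
(array([ 422.1, -206.9]), 323, np.float64(0.7)) (array([ 612.1, -331.9]), 694, np.float64(0.6))
  return _methods._mean(a, axis=axis, dtype=dtype,
  ret = ret.dtype.type(ret / rcount)
```

```bash
python3 -m pendant '[{"slide":[-0.6,0.9,0],"twist":[0,0,0]},{"slide":[0,0,2],"twist":[0,0,0]},{"slide":[0,0,0],"twist":[0,0,0]},{"slide":[0,0,0],"twist":[0,0,0]}]' -1
```

```text
time_s: 10.75
eef_pos: [611.7, -331.4, 108.7]
orientation: [-2.221, -2.221, 0.0]
ft_force: [1.0, -0.5, 1.3]
opening: 1.001
finger_force: 0.0
```

```bash
python3 -m pendant '[{"slide":[0,0,3.5],"twist":[0,0,0]},{"slide":[0,0,3.5],"twist":[0,0,0]},{"slide":[0,0,1.7],"twist":[0,0,0]},{"slide":[0,0,0],"twist":[0,0,0]},{"slide":[0,0,0],"twist":[0,0,0]}]' -1;  python3 -m pendant '[{"slide":[0,0,0],"twist":[0,0,0]},{"slide":[0,0,0],"twist":[0,0,0]},{"slide":[0,0,0],"twist":[0,0,0]},{"slide":[0,0,0],"twist":[0,0,0]},{"slide":[0,0,0],"twist":[0,0,0]},{"slide":[0,0,0],"twist":[0,0,0]},{"slide":[0,0,0],"twist":[0,0,0]},{"slide":[0,0,0],"twist":[0,0,0]}]' 1
```

```text
time_s: 11.25
eef_pos: [612.7, -332.1, 22.9]
orientation: [2.22, 2.22, 0.001]
ft_force: [0.3, -0.6, 1.0]
opening: 1.001
finger_force: 0.0
time_s: 12.05
eef_pos: [612.6, -332.0, 23.0]
orientation: [2.22, 2.22, 0.001]
ft_force: [-3.4, 2.3, 18.0]
opening: 0.558
finger_force: 59.8
```

```bash
python3 -m pendant '[{"slide":[0,0,-2],"twist":[0,0,0]},{"slide":[0,0,-3],"twist":[0,0,0]},{"slide":[0,0,-3],"twist":[0,0,0]},{"slide":[0,0,-2.5],"twist":[0,0,0]},{"slide":[2.5,-3.8,0],"twist":[0,0,0]},{"slide":[2.5,-3.8,0],"twist":[0,0,0]},{"slide":[2.5,-3.8,0],"twist":[0,0,0]},{"slide":[2.5,-3.8,0],"twist":[0,0,0]},{"slide":[2.4,-3.9,0],"twist":[0,0,0]},{"slide":[0,0,0],"twist":[0,0,0]},{"slide":[0,0,0],"twist":[0,0,0]},{"slide":[0,0,0],"twist":[0,0,0]}]' 1
python3 - <<'E'
from h import *
p,P=cloud("side"); cv2.imwrite("pics/a2.png",p[100:400,120:520]); x=np.array([421.,-207.])
print(fit(P,x,*CUP[1],zb=4),fit(P,x,*CUP[2],zb=107,rad=45,lo=4))
E
```

```text
time_s: 13.25
eef_pos: [432.6, -214.9, 126.3]
orientation: [2.221, 2.22, 0.002]
ft_force: [0.4, 0.3, -0.8]
opening: 0.557
finger_force: 62.2
(array([ 422., -207.]), 324, np.float64(0.8)) (array([ 433.3, -214.3]), 945, np.float64(1.1))
```

View pics/a2.png

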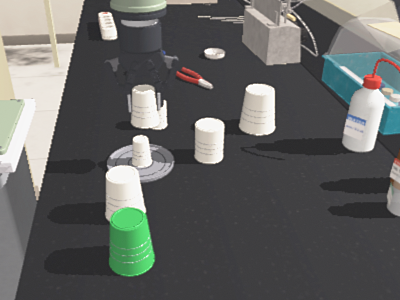

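Cup1 stands upright in the tray at (141,150) and cup2 is held level at (145,105). I'll shift onto cup1's axis, then lower.

```bash
python3 -m pendant '[{"slide":[0.73,-1.13,0],"twist":[0,0,0]},{"slide":[0,0,0],"twist":[0,0,0]},{"slide":[0,0,3],"twist":[0,0,0]},{"slide":[0,0,0],"twist":[0,0,0]},{"slide":[0,0,0],"twist":[0,0,0]}]' 1
```

```text
time_s: 13.8
eef_pos: [420.5, -207.4, 96.2]
orientation: [-2.222, -2.22, -0.0]
ft_force: [0.9, 0.2, 0.1]
opening: 0.554
finger_force: 62.1
```

```bash
python3 -m pendant '[{"slide":[0,0.04,2],"twist":[0,0,0]},{"slide":[0,0.04,2],"twist":[0,0,0]},{"slide":[0,0,1.5],"twist":[0,0,0]},{"slide":[0,0,1],"twist":[0,0,0]},{"slide":[0,0,0],"twist":[0,0,0]},{"slide":[0,0,0],"twist":[0,0,0]}]' 1
```

```text
time_s: 14.4
eef_pos: [421.4, -207.2, 31.7]
orientation: [2.221, 2.221, 0.001]
ft_force: [0.5, -0.3, 0.5]
opening: 0.557
finger_force: 62.2
```

```bash
python3 -m pendant '[{"slide":[0,0,0.3],"twist":[0,0,0]},{"slide":[0,0,0.1],"twist":[0,0,0]},{"slide":[0,0,0.08],"twist":[0,0,0]},{"slide":[0,0,0],"twist":[0,0,0]},{"slide":[0,0,0],"twist":[0,0,0]}]' 1
```

```text
time_s: 14.9
eef_pos: [421.3, -207.1, 26.9]
orientation: [2.221, 2.221, 0.001]
ft_force: [-1.2, 1.2, 17.1]
opening: 0.56
finger_force: 64.3
```

```bash
python3 -m pendant '[{"slide":[0,0,0],"twist":[0,0,0]},{"slide":[0,0,0],"twist":[0,0,0]},{"slide":[0,0,0],"twist":[0,0,0]},{"slide":[0,0,0],"twist":[0,0,0]},{"slide":[0,0,0],"twist":[0,0,0]},{"slide":[0,0,-3],"twist":[0,0,0]},{"slide":[0,0,-4],"twist":[0,0,0]},{"slide":[0,0,-4],"twist":[0,0,0]},{"slide":[0,0,-2],"twist":[0,0,0]},{"slide":[-4,-1,0],"twist":[0,0,0]},{"slide":[-4,-1,0],"twist":[0,0,0]}]' -1; python3 -m pendant '[{"slide":[-4,-1,0],"twist":[0,0,0]},{"slide":[-3.7,-0.8,0],"twist":[0,0,0]},{"slide":[0,0,0],"twist":[0,0,0]},{"slide":[0,0,0],"twist":[0,0,0]}]' -1
python3 - <<'E'
from h import *
p,P=cloud("side"); cv2.imwrite("pics/a3.png",p[100:400,120:520]); x=np.array([421.,-207.])
print(fit(P,x,*CUP[2],zb=4),fit(P,np.array([384.,-363.]),*CUP[3]))
m=(np.hypot(P[...,0]-421,P[...,1]+207)<40);print(np.nanpercentile(P[m][:,2],[90,95,98]))
E
```

```text
time_s: 16.0
eef_pos: [401.4, -287.6, 156.9]
orientation: [2.218, 2.223, 0.001]
ft_force: [1.0, 0.5, -1.2]
opening: 0.999
finger_force: 0.0
time_s: 16.4
eef_pos: [382.6, -364.3, 155.9]
orientation: [-2.223, -2.219, -0.001]
ft_force: [0.9, 0.9, -0.1]
opening: 0.997
finger_force: 0.0
(array([ 422.6, -206.9]), 607, np.float64(0.7)) (array([ 384.2, -363.6]), 942, np.float64(0.6))
[74.18690936 75.00920933 75.68824993]
```

View pics/a3.png

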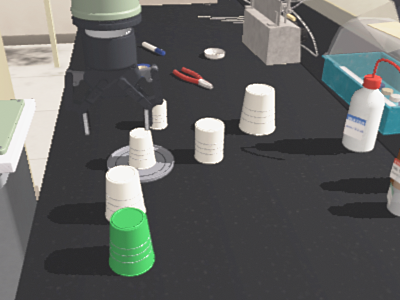

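Cup2 is seated at (141,148) with its top at 74 mm, which is the 4 + 70 expected. Next is cup3, the white one.

```bash
python3 -m pendant '[{"slide":[0.05,0.1,3],"twist":[0,0,0]},{"slide":[0,0,3],"twist":[0,0,0]},{"slide":[0,0,3],"twist":[0,0,0]},{"slide":[0,0,2.4],"twist":[0,0,0]},{"slide":[0,0,1],"twist":[0,0,0]},{"slide":[0,0,0],"twist":[0,0,0]},{"slide":[0,0,0],"twist":[0,0,0]}]' -1;  python3 -m pendant '[{"slide":[0,0,0],"twist":[0,0,0]},{"slide":[0,0,0],"twist":[0,0,0]},{"slide":[0,0,0],"twist":[0,0,0]},{"slide":[0,0,0],"twist":[0,0,0]},{"slide":[0,0,0],"twist":[0,0,0]},{"slide":[0,0,0],"twist":[0,0,0]},{"slide":[0,0,0],"twist":[0,0,0]}]' 1
```

```text
time_s: 17.15
eef_pos: [384.5, -363.4, 33.1]
orientation: [2.221, 2.221, 0.001]
ft_force: [-0.1, -0.0, 0.1]
opening: 1.0
finger_force: 0.0
time_s: 17.85
eef_pos: [384.5, -363.8, 33.8]
orientation: [2.221, 2.219, 0.001]
ft_force: [-2.7, 3.7, 26.3]
opening: 0.698
finger_force: 59.5
```

```bash
python3 -m pendant '[{"slide":[0,0,-2],"twist":[0,0,0]},{"slide":[0,0,-3],"twist":[0,0,0]},{"slide":[0,0,-3],"twist":[0,0,0]},{"slide":[0,0,-2.5],"twist":[0,0,0]},{"slide":[4,0.9,0],"twist":[0,0,0]},{"slide":[4,0.9,0],"twist":[0,0,0]},{"slide":[4,0.9,0],"twist":[0,0,0]},{"slide":[3.6,0.9,0],"twist":[0,0,0]},{"slide":[0,0,0],"twist":[0,0,0]},{"slide":[0,0,0],"twist":[0,0,0]}]' 1
python3 - <<'E'
from h import *
p,P=cloud("side"); cv2.imwrite("pics/a4.png",p[100:400,120:520]); x=np.array([421.,-207.])
s=r.read_state()["eef_pos"];print(s,fit(P,x,*CUP[2],zb=4),fit(P,x,*CUP[3],zb=s[2]-33.4,rad=50,lo=4))
E
```

```text
time_s: 18.85
eef_pos: [420.4, -207.1, 137.7]
orientation: [2.22, 2.222, 0.001]
ft_force: [-1.2, 0.1, -0.4]
opening: 0.689
finger_force: 66.2
[ 420.13214356 -207.97043994  137.61528158] (array([ 422.6, -206.7]), 617, np.float64(0.7)) (array([ 421.7, -207. ]), 1464, np.float64(0.9))
```

View pics/a4.png

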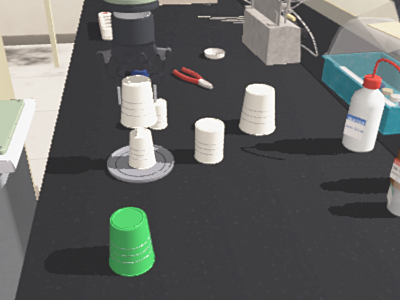

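Cup3 is held level at (138,102), right above cup2 at (141,148). It needs +0.9 mm in x, then lowering.

```bash
python3 -m pendant '[{"slide":[0,0.09,2.5],"twist":[0,0,0]},{"slide":[0,0,2.5],"twist":[0,0,0]},{"slide":[0,0,2],"twist":[0,0,0]},{"slide":[0,0,1.5],"twist":[0,0,0]},{"slide":[0,0,0.8],"twist":[0,0,0]},{"slide":[0,0,0],"twist":[0,0,0]},{"slide":[0,0,0],"twist":[0,0,0]}]' 1
```

```text
time_s: 19.6
eef_pos: [421.0, -208.0, 44.7]
orientation: [2.222, 2.22, 0.001]
ft_force: [-0.1, 0.3, 0.1]
opening: 0.693
finger_force: 66.3
```

```bash
python3 -m pendant '[{"slide":[0.04,0,0.3],"twist":[0,0,0]},{"slide":[0,0,0.2],"twist":[0,0,0]},{"slide":[0,0,0.1],"twist":[0,0,0]},{"slide":[0,0,0.1],"twist":[0,0,0]},{"slide":[0,0,0],"twist":[0,0,0]},{"slide":[0,0,0],"twist":[0,0,0]}]' 1
```

```text
time_s: 20.2
eef_pos: [421.1, -207.1, 38.0]
orientation: [2.221, 2.221, 0.001]
ft_force: [-2.9, 1.7, 20.8]
opening: 0.691
finger_force: 69.2
```

```bash
python3 -m pendant '[{"slide":[0,0,0],"twist":[0,0,0]},{"slide":[0,0,0],"twist":[0,0,0]},{"slide":[0,0,0],"twist":[0,0,0]},{"slide":[0,0,0],"twist":[0,0,0]},{"slide":[0,0,0],"twist":[0,0,0]},{"slide":[0,0,-3],"twist":[0,0,0]},{"slide":[0,0,-4],"twist":[0,0,0]},{"slide":[0,0,-4],"twist":[0,0,0]},{"slide":[0,0,-2.5],"twist":[0,0,0]},{"slide":[1.6,3.6,0],"twist":[0,0,0]},{"slide":[1.6,3.6,0],"twist":[0,0,0]}]' -1; python3 -m pendant '[{"slide":[1.6,3.6,0],"twist":[0,0,0]},{"slide":[1.6,3.6,0],"twist":[0,0,0]},{"slide":[1.5,3.6,0],"twist":[0,0,0]},{"slide":[1.5,3.6,0],"twist":[0,0,0]},{"slide":[1.5,3.6,0],"twist":[0,0,0]},{"slide":[1.5,3.5,0],"twist":[0,0,0]},{"slide":[0,0,0],"twist":[0,0,0]},{"slide":[0,0,0],"twist":[0,0,0]},{"slide":[0,0,0],"twist":[0,0,0]}]' -1
python3 - <<'E'
from h import *
p,P=cloud("side"); cv2.imwrite("pics/a5.png",p[100:400,120:520]); x=np.array([421.,-207.])
print(r.read_state()["eef_pos"],fit(P,x,*CUP[3],zb=4),fit(P,np.array([707.,-83.]),*CUP[4]))
m=(np.hypot(P[...,0]-421,P[...,1]+207)<40);print(np.nanpercentile(P[m][:,2],[90,95,98]))
E
```

```text
time_s: 21.3
eef_pos: [494.1, -175.1, 173.4]
orientation: [2.222, 2.219, 0.002]
ft_force: [0.5, -0.3, -0.3]
opening: 1.002
finger_force: 0.0
time_s: 22.2
eef_pos: [707.2, -84.0, 172.3]
orientation: [-2.223, -2.22, 0.001]
ft_force: [0.9, 0.1, -0.0]
opening: 1.003
finger_force: 0.0
[707.32601982 -83.95023895 172.57043971] (array([ 422.5, -206.9]), 987, np.float64(0.8)) (array([707.6, -83.3]), 1109, np.float64(0.9))
[88.42916253 89.00977749 89.57957251]
```

View pics/a5.png

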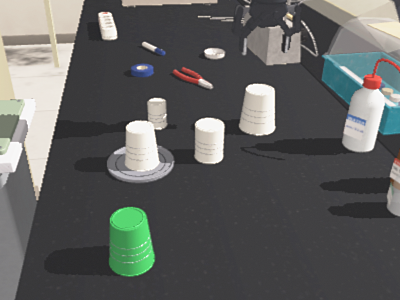

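Cup3 is seated at (141,145) with its top at 88 mm. Cup4 is at (258,108).

```bash
python3 -m pendant '[{"slide":[0,0,3],"twist":[0,0,0]},{"slide":[0,0,3],"twist":[0,0,0]},{"slide":[0,0,1],"twist":[0,0,0]},{"slide":[0,0,0],"twist":[0,0,0]},{"slide":[0,0,0],"twist":[0,0,0]}]' -1
```

```text
time_s: 22.75
eef_pos: [708.5, -83.6, 103.9]
orientation: [2.221, 2.22, 0.002]
ft_force: [-0.1, 0.5, 0.8]
opening: 1.0
finger_force: 0.0
```

```bash
python3 -m pendant '[{"slide":[0,-0.12,2],"twist":[0,0,0]},{"slide":[0,0,2],"twist":[0,0,0]},{"slide":[0,0,1.8],"twist":[0,0,0]},{"slide":[0,0,0],"twist":[0,0,0]},{"slide":[0,0,0],"twist":[0,0,0]}]' -1;  python3 -m pendant '[{"slide":[0,0,0],"twist":[0,0,0]},{"slide":[0,0,0],"twist":[0,0,0]},{"slide":[0,0,0],"twist":[0,0,0]},{"slide":[0,0,0],"twist":[0,0,0]},{"slide":[0,0,0],"twist":[0,0,0]},{"slide":[0,0,0],"twist":[0,0,0]},{"slide":[0,0,0],"twist":[0,0,0]}]' 1
```

```text
time_s: 23.25
eef_pos: [707.3, -83.4, 45.2]
orientation: [2.221, 2.221, 0.001]
ft_force: [0.2, 0.1, 0.4]
opening: 1.002
finger_force: 0.0
time_s: 23.95
eef_pos: [707.6, -83.4, 46.8]
orientation: [2.22, 2.22, 0.003]
ft_force: [-5.8, 1.1, 18.0]
opening: 0.836
finger_force: 65.0
```

```bash
python3 -m pendant '[{"slide":[0,0,-2],"twist":[0,0,0]},{"slide":[0,0,-3.5],"twist":[0,0,0]},{"slide":[0,0,-3.5],"twist":[0,0,0]},{"slide":[0,0,-2.5],"twist":[0,0,0]},{"slide":[0,0,0],"twist":[0,0,0]},{"slide":[-1.6,-3.6,0],"twist":[0,0,0]},{"slide":[-1.6,-3.6,0],"twist":[0,0,0]},{"slide":[-1.6,-3.6,0],"twist":[0,0,0]},{"slide":[-1.6,-3.6,0],"twist":[0,0,0]},{"slide":[-1.5,-3.6,0],"twist":[0,0,0]}]' 1;python3 -m pendant '[{"slide":[-1.5,-3.6,0],"twist":[0,0,0]},{"slide":[-1.5,-3.6,0],"twist":[0,0,0]},{"slide":[-1.5,-3.4,0],"twist":[0,0,0]},{"slide":[0,0,0],"twist":[0,0,0]},{"slide":[0,0,0],"twist":[0,0,0]},{"slide":[0,0,0],"twist":[0,0,0]}]' 1
python3 - <<'E'
from h import *
p,P=cloud("side"); cv2.imwrite("pics/a6.png",p[100:400,120:520]); x=np.array([421.,-207.])
s=r.read_state()["eef_pos"];print(s,fit(P,x,*CUP[3],zb=4),fit(P,x,*CUP[4],zb=s[2]-46.3,rad=55,lo=4))
E
```

```text
time_s: 24.95
eef_pos: [525.2, -162.7, 159.6]
orientation: [2.221, 2.221, 0.001]
ft_force: [1.7, -1.1, -1.0]
opening: 0.828
finger_force: 69.5
time_s: 25.55
eef_pos: [421.5, -206.9, 159.2]
orientation: [2.221, 2.221, 0.001]
ft_force: [0.5, -0.2, -0.6]
opening: 0.829
finger_force: 69.5
[ 421.4617414  -206.77327505  159.15286234] (array([ 422.4, -206.9]), 988, np.float64(0.7)) (array([ 422.8, -206.3]), 2075, np.float64(0.8))
```

View pics/a6.png

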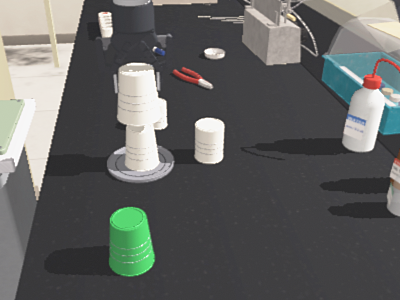

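Cup4 is held level at (138,92), centred over cup3 at (141,150) to within 0.7 mm. I'll lower it from 159 to about 50.

```bash
python3 -m pendant '[{"slide":[-0.06,-0.04,2.5],"twist":[0,0,0]},{"slide":[0,0,2.5],"twist":[0,0,0]},{"slide":[0,0,2.5],"twist":[0,0,0]},{"slide":[0,0,1.7],"twist":[0,0,0]},{"slide":[0,0,0.8],"twist":[0,0,0]},{"slide":[0,0,0],"twist":[0,0,0]},{"slide":[0,0,0],"twist":[0,0,0]}]' 1
```

```text
time_s: 26.3
eef_pos: [420.8, -207.7, 59.7]
orientation: [2.221, 2.221, 0.001]
ft_force: [0.2, -0.2, -0.3]
opening: 0.83
finger_force: 69.5
```

```bash
python3 -m pendant '[{"slide":[0,0,0.3],"twist":[0,0,0]},{"slide":[0,0,0.2],"twist":[0,0,0]},{"slide":[0,0,0.2],"twist":[0,0,0]},{"slide":[0,0,0.1],"twist":[0,0,0]},{"slide":[0,0,0.1],"twist":[0,0,0]},{"slide":[0,0,0],"twist":[0,0,0]},{"slide":[0,0,0],"twist":[0,0,0]}]' 1
```

```text
time_s: 27.0
eef_pos: [420.4, -207.8, 50.8]
orientation: [2.222, 2.221, 0.001]
ft_force: [-4.0, 1.9, 18.5]
opening: 0.83
finger_force: 72.3
```

```bash
python3 -m pendant '[{"slide":[0,0,0],"twist":[0,0,0]},{"slide":[0,0,0],"twist":[0,0,0]},{"slide":[0,0,0],"twist":[0,0,0]},{"slide":[0,0,0],"twist":[0,0,0]},{"slide":[0,0,0],"twist":[0,0,0]},{"slide":[0,0,-2],"twist":[0,0,0]},{"slide":[0,0,-4],"twist":[0,0,0]},{"slide":[0,0,-4],"twist":[0,0,0]},{"slide":[0,0,-4],"twist":[0,0,0]},{"slide":[4,0,0],"twist":[0,0,0]},{"slide":[4,0,0],"twist":[0,0,0]},{"slide":[4,0,0],"twist":[0,0,0]}]' -1; python3 -m pendant '[{"slide":[4,0,0],"twist":[0,0,0]},{"slide":[4,0,0],"twist":[0,0,0]},{"slide":[4,0,0],"twist":[0,0,0]},{"slide":[0,0,0],"twist":[0,0,0]},{"slide":[0,0,0],"twist":[0,0,0]}]' -1
python3 - <<'E'
from h import *
for c in("top","side"):
    p,P=cloud(c); x=np.array([421.,-207.])
    if c=="side": cv2.imwrite("pics/a7.png",p[100:400,120:520])
    print(fit(P,x,*CUP[4],zb=4),fit(P,np.array([564.,-202.]),78,60,60),fit(P,np.array([467.,-43.]),62,44,44))
    m=(np.hypot(P[...,0]-421,P[...,1]+207)<40);print(np.nanpercentile(P[m][:,2],[90,95,98]))
E
```

```text
time_s: 28.2
eef_pos: [420.2, -86.5, 190.5]
orientation: [2.222, 2.22, 0.001]
ft_force: [0.1, 1.0, 0.1]
opening: 1.0
finger_force: 0.0
time_s: 28.7
eef_pos: [420.3, 32.7, 190.3]
orientation: [2.22, 2.223, 0.0]
ft_force: [0.3, 0.6, 0.5]
opening: 0.995
finger_force: 0.0
(array([ 420.8, -206.7]), 483, np.float64(0.1)) (array([ 566.4, -198. ]), 159, np.float64(0.2)) (array([468.7, -40.4]), 169, np.float64(0.2))
[104.45664935 105.00151788 105.57661896]
(array([ 421.6, -207.3]), 1456, np.float64(0.7)) (array([ 566.9, -198.6]), 737, np.float64(0.7)) (array([469.4, -41.1]), 269, np.float64(0.9))
[102.68576248 103.24316879 103.7167105 ]
```

View pics/a7.png

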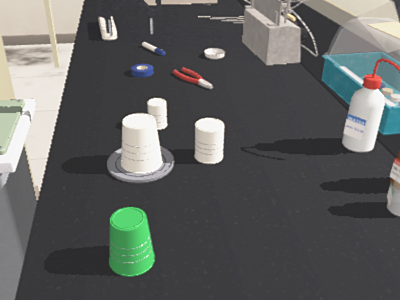

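The stack at (141,145) is centred in the tray with its top at about 102 mm, which is the 4 + 98 expected. The jars look unmoved.

```bash
python3 -c "
from workcell import r
print(r.hand_in())"
```

```text
the job is handed in; nothing more can be done
None
```

The four tapered cups are nested upside down in the middle of the tray, smallest to largest. Each of the three larger cups measured at the height expected with its mouth flat on the tray floor. The two straight-sided cups and the green look-alike were left alone, and I handed the job in about 29 s into the 120 s allowed; hand-in returned no verdict.

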